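Tug-test a latched specimen cassette, then turn it over

TASK

Of the two specimen cassettes in turnover stands, take the one whose brass latch bar lies over its lid: pull the lid's knob upward to confirm that the latch holds the lid at the end of its small play, and let it settle shut again. Then turn that cassette fully upside down in its stand by its crank, lid facing down, and let go. Leave the other cassette, whose latch is swung open, alone.

Things in the scene. Friction and masses are not known exactly. Their poses are not given: they have to be found in the camera images.
- knob (a point): Black lid knob, 17 mm diameter, 34 mm tall, mid-lid on the latched cassette (aluminium, 50 x 110 mm, grey two-window lid, hung between the 97 mm posts of a fixed stand). Point: on its axis, 22 mm above the lid, 12 mm below its top. Axes at the start: x across the cassette, away from the robot; y along it, from the crank to the latch end; z up. The turning axis runs along y, 42 mm below this point
- crank (a point): Middle of the latched cassette's crank grip: free-spinning black sleeve, 12 mm diameter, 44 mm long, level along y, outside the -y post, 85 mm above the bench. It stands 45 mm from the turning axis, first on the robot's side (-x); to turn the cassette over it goes a half circle up, over and down to the far side. About 3 N at the grip; stays where left
- cassette (a joint): Turning angle of the latched cassette, rad: 0 upright, lid up (start, end stop), growing as the crank goes up and over away from the robot, 3.14 upside down (end stop)
- lid (a joint): Angle of the latched lid, rad: 0 shut, 0.09 at the end of the latch's springy play; hinged at its -y end, 55 mm from the knob. The knob lifts from about 3 N, stops firmly 5 mm up (beyond 5 N), and springs back when let go. Its latch: a brass bar, 40 x 12 mm, at the +y end, lying lengthwise over the lid
- spare_knob (a point): The same point on the lid knob of the other, like cassette in a like stand: its latch bar is turned sideways, across y, clear of the lid, which would lift freely. To be left alone

How it is judged:
On the way, in this order (a step that is already met when the one before it is completed fails the run):
1. the latched lid is pulled up against its latch (at least half its play, 0.045 rad) while the cassette is upright (within 0.17 rad) (value of joint lid above 0.045 rad and value of joint cassette below 0.17 rad), for 0.1 s.
2. the lid is back down (below 0.02 rad), the cassette still upright (within 0.17 rad) (value of joint lid below 0.02 rad and value of joint cassette below 0.17 rad), for 0.1 s.
3. the latched cassette is upside down (within 10 degrees of its end stop) (value of joint cassette above 2.967 rad), for 0.2 s.
At the end, for the whole second after the job is handed in: The latched cassette rests upside down (turned at least 2.967 rad, within 10 degrees of the end stop) and still (under 0.05 rad/s), its lid shut (below 0.02 rad), and the other cassette's knob is within 10 mm of where it started (value of joint cassette above 2.967 rad and velocity of joint cassette between -0.05 and 0.05 rad/s and value of joint lid below 0.02 rad and distance of spare_knob from where it was at the start of the episode below 0.01 m); the robot touches nothing.
It fails at once if the other cassette is turned or its lid lifted (its knob moved over 10 mm) (distance of spare_knob from where it was at the start of the episode above 0.01 m).
It fails at once if the latched cassette is turned (over 0.4 rad) with its lid pulled open (over 0.045 rad) (value of joint cassette above 0.4 rad and value of joint lid above 0.045 rad).
It also fails if it takes over 51 s, if anything falls off the work surface, if the arm or the gripper's body presses on something with over 40 N, if the wrist force passes 120 N, or if a joint passes its speed limit or range.

ROBOT

A 6-joint arm with a two-finger parallel gripper is mounted at the origin on a cart in front of the work surface, level with it; the furniture and walls round the work are solid. World frame = base frame: x ahead of the robot, y to its left, z up, the work surface at z = 0. Lengths are in m, angles in rad, forces in N, time in s.
With the tool pointing down it reaches from about 0.425 to 0.95 m from the base axis. Payload 3.5 kg.
Tool frame: the origin (TCP) lies midway between the tips of the shut fingers; the grasp point (between the pads) lies 19 mm behind it; z points along the fingers, y is the direction in which the jaws open and shut (so a half turn about z gives the same grasp; the last joint's range is limited). The gripper opens to 85 mm and grips with 20 to 120 N. Pads are 22 mm wide; open, the fingers measure 114 mm over their backs; the gripper's body (76 mm by 85 mm) begins 54 mm behind the grasp point. The pads swing forward as they close: fully open they stand 13 mm farther back than shut.
Start: joints at [1.091, 0.286, 1.577, -0, 1.279, -0.15], TCP at [0.219, 0.639, 0.209] pointing down, gripper open.
Joint ranges: [-2.77, 2.77], [-0.9, 2.22], [0.21, 2.48], [-1.53, 4.67], [0.24, 2.81], [-2.84, 2.84]. Speed limits (rad/s): [2.79, 2.79, 3.14, 3.14, 3.14, 3.14].

INTERFACE

Orientations are given as a unit quaternion [x, y, z, w].
In Python, from plant import ctrl gives the robot as it stands.
- The arm moves only by the tool apply_moves, never from a script. Its argument "moves" is a list that holds one entry, the list of rows, each a list of 7 numbers: the shift along the tool's x, y, z in m, then the turn, a rotation vector about the tool's x, y, z in degrees, then the gripper's target within -1 to 1 (shut at 1, half-way at 0, fully open at -1). In form: [[[tx, ty, tz, ax, ay, az, hand], ...]]. A call has 1 to 12 rows; each row shifts and turns the pose as measured when the row begins, along the tool's axes as they then stand; what a row does not reach is not made up. A row lasts 1/10 s, in which the tool goes at most 50 mm and 8.59 degrees, less where a joint would pass 70% of its speed; a pose out of reach is approached as far as the arm can. A call with a gripper value outside its range is refused whole. The fingers move at their own pace and stop on an object; "force" is the grip in N (left out, the last holds). Time passes only in rows, so rows that do not move let the fingers close. It gives the time, the measured TCP pose, the force and the opening at its end, in the units of the state.
- ctrl.get_state(): the state, without advancing time (a new reading comes with each control period).
- ctrl.read_camera(name): name is "scene" or "side" or "wrist"; returns the picture (420x560x3 uint8, red, green, blue); there is no depth.
- ctrl.get_calibration(name): a dict with "camera_matrix" (3x3 intrinsics, pixels), "cam_to_world" (4x4, takes a point from camera to world coordinates). Camera axes: x right, y up, looking along -z (the intrinsics and any distortion apply to the point x, -y, -z); pixel columns grow to the right and rows downward; lengths in m; the calibration is good to about 2 mm. A picture is of the moment at which its call begins: read the wrist's pose just before it. get_calibration takes no time and is no camera call; for the wrist camera it gives the pose at the moment of the call.
- ctrl.sign_off(): hands the job in, once; it reports no verdict.
The state is a dict: "time": time; "qpos": joint angles; "dq": joint speeds; "joint_efforts": joint torques, N m; "eef_pos": TCP position; "tcp_rot": TCP orientation; "contact_force": force on the tool from outside, world axes, zero at the start; "wrist_torque": the same for the moment, N m; "opening": opening from 0.0 (shut) to 1.0 (fully open).
Only numpy, scipy, OpenCV 4.12 (cv2) and the standard library are available. Lean on these libraries where they do the work, as an engineer would, in place of code of your own. Each camera call takes 0.05 s, during which the arm holds its last target. There are 200 camera calls.

## Working session

There is one attempt and no reset: what is moved stays moved. The work goes in short steps, Python scripts to look and compute and a tool call to move; the robot and the scene stay as the last step left them, time stands still between calls to the robot, and variables do not carry over. Pictures are saved under pics/ and viewed, about 8 in all and at most 12, crops included, and the job is handed in when it is done.

Besides the shell and the picture viewer there is one more tool, called after "Call:" as a command line: name --argument value ..., lists and objects as JSON in quotes. apply_moves: Moves the arm, as the interface text tells. Its arguments: {"type":"object","properties":{"moves":{"type":"array","items":{"type":"array","items":{"type":"array","items":{"type":"number"}}}},"force":{"type":"number"}},"required":["moves"]}

```bash
mkdir -p pics
cat > h.py <<'E'
import numpy as np, cv2
from plant import ctrl
def ray(name,u,v,cal=None):
    c=cal or ctrl.get_calibration(name); K=np.array(c["camera_matrix"]);T=np.array(c["cam_to_world"])
    d=np.linalg.inv(K)@[u,v,1]; d=T[:3,:3]@[d[0],-d[1],-d[2]]
    return T[:3,3],d/np.linalg.norm(d)
def plane(name,u,v,z,cal=None):
    o,d=ray(name,u,v,cal); return o+d*(z-o[2])/d[2]
def tri(rs):
    A=sum(np.eye(3)-np.outer(d,d) for o,d in rs); b=sum((np.eye(3)-np.outer(d,d))@o for o,d in rs)
    p=np.linalg.solve(A,b); return p,[np.linalg.norm(np.cross(p-o,d)) for o,d in rs]
def proj(name,p,cal=None):
    c=cal or ctrl.get_calibration(name); K=np.array(c["camera_matrix"]);T=np.array(c["cam_to_world"])
    q=T[:3,:3].T@(np.array(p)-T[:3,3]); q=K@[q[0],-q[1],-q[2]]; return q[:2]/q[2]
E
python3 - <<'E'
from h import *
for n in ["scene","side"]:
    im=ctrl.read_camera(n); cv2.imwrite(f"pics/{n}0.png",im[:,:,::-1])
    c=ctrl.get_calibration(n); print(n,np.round(c["camera_matrix"],1).tolist(),np.round(c["cam_to_world"],3).tolist(),c.keys())
print(ctrl.get_state())
E
```

```text
scene [[482.2, 0.0, 274.7], [0.0, 482.2, 206.7], [0.0, 0.0, 1.0]] [[0.443, 0.471, -0.763, -0.293], [-0.896, 0.226, -0.381, -0.477], [-0.008, 0.853, 0.522, 0.661], [0.0, 0.0, 0.0, 1.0]] dict_keys(['camera_matrix', 'cam_to_world'])
side [[439.5, 0.0, 280.2], [0.0, 439.5, 204.8], [0.0, 0.0, 1.0]] [[-0.971, 0.145, -0.193, 0.265], [-0.24, -0.647, 0.724, 0.584], [-0.02, 0.749, 0.663, 0.773], [0.0, 0.0, 0.0, 1.0]] dict_keys(['camera_matrix', 'cam_to_world'])
{'time': 0.1, 'qpos': array([ 1.09100473e+00,  2.87134788e-01,  1.57800853e+00, -1.71405808e-05,
        1.27860091e+00, -1.50011803e-01]), 'dq': array([ 9.30965952e-05, -4.17646058e-03, -2.48872991e-03, -6.77051534e-04,
        4.69800181e-04,  4.74300429e-04]), 'joint_efforts': array([ 4.53273078e-04, -4.07294512e+01, -2.93700814e+01, -1.53066458e-04,
        3.46516434e-03, -5.12398145e-06]), 'eef_pos': array([0.21827737, 0.63806563, 0.20815901]), 'tcp_rot': array([ 1.64141184e-01,  9.86436270e-01, -1.02542805e-03, -3.25394996e-04]), 'contact_force': array([ 0.1686469 ,  0.3558149 , -0.19201303]), 'wrist_torque': array([-0.00016201, -0.0607675 ,  0.01233799]), 'opening': 0.9977251915719189}
```

View pics/scene0.png

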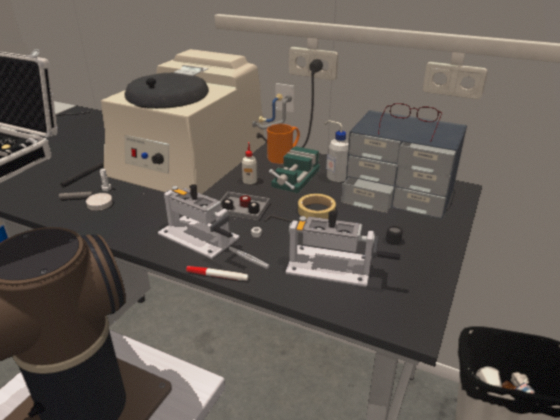

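View pics/side0.png

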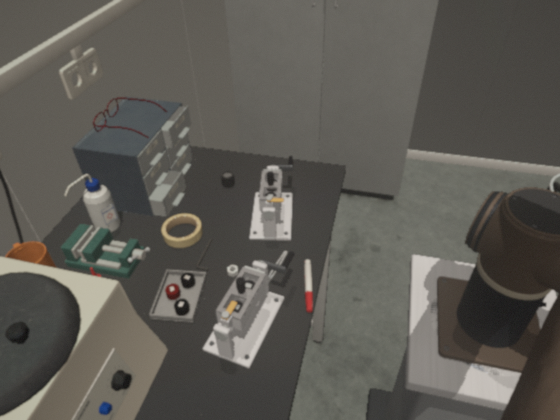

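Two stands: scene (195,215) and (332,245); side (245,300) and (272,200). I'll enlarge both to read the latches.

Run:
```python
import cv2, numpy as np
a=cv2.imread("pics/scene0.png");b=cv2.imread("pics/side0.png")
r=lambda im,x,y,w=100,h=75:cv2.resize(im[y:y+h,x:x+w],(400,300),interpolation=cv2.INTER_CUBIC)
m=np.vstack([np.hstack([r(a,155,180),r(a,283,205,120,90)]),np.hstack([r(b,195,245,120,90),r(b,225,150,120,90)])])
m=np.clip(m.astype(float)*1.4,0,255).astype(np.uint8)
cv2.imwrite("pics/crop1.png",m)
```

```text
(no output)
```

View pics/crop1.png

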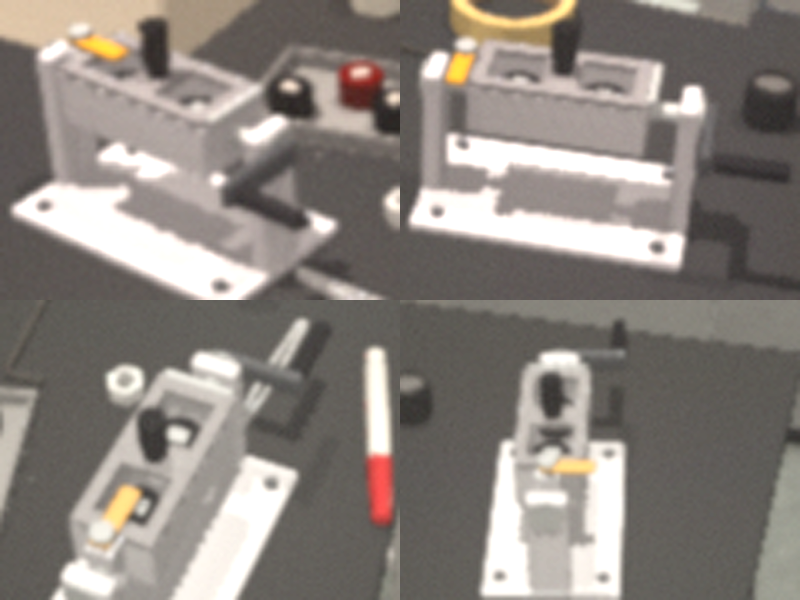

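Run:
```python
from h import *
def t(n,a,b):
    p,e=tri([ray("scene",*a),ray("side",*b)]); print(n,np.round(p,4),np.round(e,4)); return p
k=t("knob",(193.4,190.3),(240.8,285)); t("knobtop",(193.2,185.8),(240.2,281))
g=t("grip",(221.9,231),(288,261)); 
t("gripA",(212.5,227.5),(285,270));t("gripB",(231,234.5),(291.5,253))
L=t("latch",(180.3,191.5),(231.5,307))
print("yaw of -y axis from grip ends, knob plane:",plane("scene",193.4,190.3,.127),plane("side",240.8,285,.127),plane("scene",221.9,231,.085),plane("side",288,261,.085))
# plate corners scene (4 px/px), holes
for n,q in dict(hA=(45,206),hB=(222,286)).items(): print(n,plane("scene",155+q[0]/4,180+q[1]/4,.006))
for n,q in dict(hB=(272,182)).items(): print(n,plane("side",195+q[0]*.3,245+q[1]*.3,.006))
s=t("spare",(283+565*.3-400*.3,205+30*.3),(225+(550-400)*.3,150+85*.3))
```

```text
knob [0.4711 0.1103 0.1265] [0.0007 0.0007]
knobtop [0.4715 0.11   0.1378] [0.0009 0.0009]
grip [ 4.081e-01 -2.000e-04  8.670e-02] [0.0012 0.0012]
gripA [0.4091 0.0244 0.0873] [0.0019 0.0019]
gripB [ 0.406  -0.0237  0.0862] [0.0011 0.0011]
latch [0.4763 0.1512 0.1114] [0.0002 0.0002]
yaw of -y axis from grip ends, knob plane: [0.47136746 0.10982276 0.127     ] [0.47030443 0.1112733  0.127     ] [0.41177487 0.00119015 0.085     ] [ 0.40748639 -0.00056711  0.085     ]
hA [0.44854139 0.18658899 0.006     ]
hB [0.42701983 0.04674993 0.006     ]
hB [0.42287796 0.04253258 0.006     ]
spare [ 0.5005 -0.2108  0.1341] [0.0009 0.0009]
```

Latched cassette is the one at scene (195,215): its bar lies lengthwise; the spare's at (332,245) lies across. Heights match (knob 0.127, grip 0.085). Checking clearance to the beige box before moving.

Run:
```python
from h import *
for n,q in dict(right=(182,189),front=(107,150),mid=(107,172)).items(): print(n,np.round(plane("scene",*q,0),3))
print("side foot",np.round(plane("side",105,415,0),3),np.round(plane("side",165,355,0),3))
```

```text
right [0.646 0.283 0.   ]
front [0.754 0.658 0.   ]
mid [0.634 0.547 0.   ]
side foot [0.655 0.341 0.   ] [0.602 0.212 0.   ]
```

Call:
apply_moves --moves '[[[-0.034,-0.035,0,0,0,0,-1],[-0.034,-0.035,0,0,0,0,-1],[-0.034,-0.035,0,0,0,0,-1],[-0.034,-0.035,0,0,0,0,-1],[-0.034,-0.035,0,0,0,0,-1],[-0.034,-0.035,0,0,0,0,-1],[-0.034,-0.035,0,0,0,0,-1],[-0.034,-0.035,0,0,0,0,-1],[-0.034,-0.035,0,0,0,0,-1],[-0.034,-0.035,0,0,0,0,-1],[-0.034,-0.035,0,0,0,0,-1],[-0.034,-0.035,0,0,0,0,-1]]]'

```text
time: 1.3
eef_pos: [0.4699, 0.0973, 0.2023]
tcp_rot: [0.158, 0.987, -0.004, -0.003]
contact_force: [0.3, 0.9, 0.3]
opening: 1.0
```

Call:
apply_moves --moves '[[[0,0,0,0,0,8,-1],[0,0,0,0,0,8,-1],[0,0,0,0,0,8,-1],[0,0,0,0,0,8,-1],[0,0,0,0,0,8,-1],[0,0,0,0,0,8,-1],[0,0,0,0,0,8,-1],[0,0,0,0,0,8,-1],[0,0,0,0,0,8,-1],[0,0,0,0,0,8,-1]]]'

```text
time: 2.3
eef_pos: [0.4688, 0.0889, 0.1971]
tcp_rot: [0.778, 0.628, -0.009, -0.002]
contact_force: [0.4, -0.6, -0.2]
opening: 1.002
```

```bash
cat > w.py <<'E'
import sys
from h import *
from scipy.spatial.transform import Rotation as R
s=ctrl.get_state(); M=R.from_quat(s["tcp_rot"]).as_matrix()
print("t",s["time"],"tcp",np.round(s["eef_pos"],4),"F",np.round(s["contact_force"],1),"op",round(s["opening"],3)); print("tool axes xyz (cols)\n",np.round(M,3)); print("q",np.round(s["qpos"],2))
if len(sys.argv)>1:
    n=sys.argv[1]; c=ctrl.get_calibration(n); im=ctrl.read_camera(n); cv2.imwrite(f"pics/{sys.argv[2]}.png",im[:,:,::-1]); np.save("cal_"+sys.argv[2],c,allow_pickle=True)
E
python3 w.py wrist w1
```

```text
t 2.3 tcp [0.4688 0.0889 0.1971] F [ 0.4 -0.6 -0.2] op 1.002
tool axes xyz (cols)
 [[ 0.212  0.977 -0.016]
 [ 0.977 -0.212 -0.008]
 [-0.011 -0.014 -1.   ]]
q [-0.02 -0.14  2.05 -0.01  1.25  0.2 ]
```

View pics/w1.png

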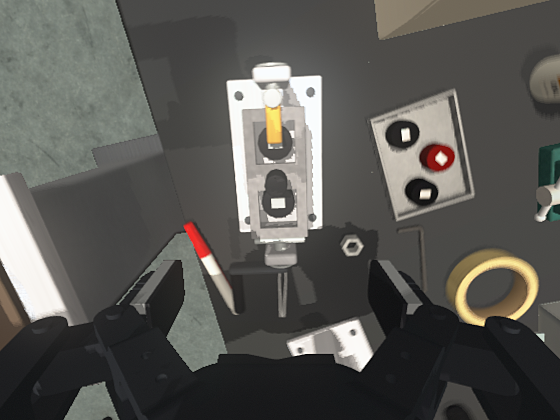

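Wrist view: bar lengthwise on the lid at (273,125), knob top ≈(277,182), post tops (271,73) and (281,257), crank sleeve around (237,290). Refining from those.

Run:
```python
from h import *
im=cv2.imread("pics/w1.png"); c=np.load("cal_w1.npy",allow_pickle=True).item()
print(np.round(c["cam_to_world"],3).tolist(), np.round(c["camera_matrix"],0).tolist())
P=lambda n,u,v,z: print(n,np.round(plane("wrist",u,v,z,c),4))
P("post+y",271,73,.097);P("post-y",281,257,.097);P("knobtop",277,181,.139);P("sleeve",237,291,.09)
for q in[(239,97),(309,92),(313,217)]:P("hole",*q,.006)
print("proj knob pt/top/grip from scene+side:",proj("wrist",(.4711,.1103,.127),c),proj("wrist",(.4711,.1103,.139),c),proj("wrist",(.408,0,.085),c))
g=cv2.resize(im[160:330,200:330],(520,680)[:2],interpolation=cv2.INTER_CUBIC)
a=cv2.resize(im[40:280,200:340],(350,600),interpolation=cv2.INTER_CUBIC); b=cv2.resize(im[240:340,200:320],(450,375),interpolation=cv2.INTER_CUBIC)
o=np.zeros((600,800,3),np.uint8);o[:,:350]=a;o[:375,350:]=b
cv2.imwrite("pics/w1c.png",np.clip(o*2.0,0,255).astype(np.uint8))
```

```text
[[0.977, 0.199, 0.076, 0.486], [-0.212, 0.935, 0.283, 0.161], [-0.014, -0.293, 0.956, 0.361], [0.0, 0.0, 0.0, 1.0]] [[313.0, 0.0, 276.0], [0.0, 313.0, 207.0], [0.0, 0.0, 1.0]]
post+y [0.4852 0.191  0.097 ]
post-y [0.4601 0.0352 0.097 ]
knobtop [0.474  0.1149 0.139 ]
sleeve [0.4092 0.0046 0.09  ]
hole [0.446  0.1853 0.006 ]
hole [0.5202 0.1743 0.006 ]
hole [0.4994 0.0352 0.006 ]
proj knob pt/top/grip from scene+side: [274.72644848 184.2442265 ] [274.43390907 187.91133893] [237.59429032 292.41715166]
```

View pics/w1c.png

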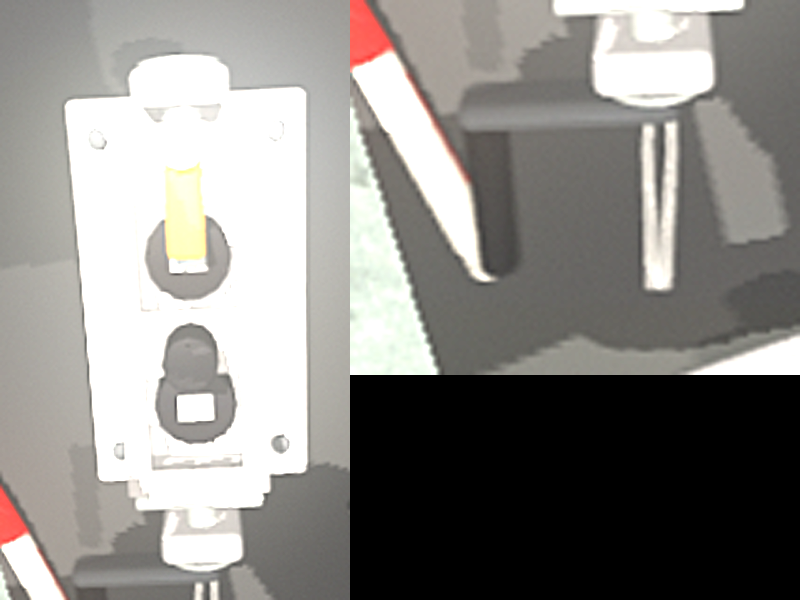

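```bash
cat > go.py <<'E'
# go.py x y z yaw_deg tilt_deg nrows : per-row tool-frame shift & turn to target (tool y along yaw; tilt about sleeve axis, + = fingers point back at robot)
import sys
from h import *
from scipy.spatial.transform import Rotation as R
x,y,z,yaw,tilt,n=map(float,sys.argv[1:7]); s=ctrl.get_state()
M=R.from_quat(s["tcp_rot"]).as_matrix(); a=np.radians(yaw)
Y=np.array([np.cos(a),np.sin(a),0]); Z=np.array([0,0,-1.]); X=np.cross(Y,Z)
T=np.column_stack([X,Y,Z])
T=T@R.from_rotvec([np.radians(tilt),0,0]).as_matrix()
rv=R.from_matrix(M.T@T).as_rotvec(degrees=True); d=M.T@(np.array([x,y,z])-s["eef_pos"])
print("t",round(s["time"],2),"tcp",np.round(s["eef_pos"],4),"F",np.round(s["contact_force"],1),"op",round(s["opening"],3),"q",np.round(s["qpos"],2))
print("target z axis",T[:,2].round(2),"per row",np.round(d/n,4).tolist(),np.round(rv/n,2).tolist())
E
python3 go.py .472 .111 .165 -8.5 0 4
```

```text
t 2.35 tcp [0.4687 0.0889 0.1969] F [0.1 0.2 0.5] op 0.999 q [-0.02 -0.14  2.05 -0.01  1.25  0.2 ]
target z axis [ 0.  0. -1.] per row [0.0057, -0.0003, 0.0079] [-0.2, 0.15, -0.99]
```

Call:
apply_moves --moves '[[[0.0057,-0.0003,0.008,-0.2,0.15,-1,-1],[0.0057,-0.0003,0.008,-0.2,0.15,-1,-1],[0.0057,-0.0003,0.008,-0.2,0.15,-1,-1],[0.0057,-0.0003,0.008,-0.2,0.15,-1,-1],[0,0,0,0,0,0,-1]]]'

```text
time: 2.85
eef_pos: [0.4701, 0.1135, 0.1601]
tcp_rot: [0.752, 0.659, -0.001, -0.001]
contact_force: [0.5, -0.9, -0.6]
opening: 1.001
```

```bash
python3 go.py .472 .111 .111 -8.5 0 5
```

```text
t 2.85 tcp [0.4701 0.1135 0.1601] F [ 0.5 -0.9 -0.6] op 1.001 q [ 0.03 -0.09  2.08  0.    1.16  0.16]
target z axis [ 0.  0. -1.] per row [-0.0005, 0.0005, 0.0098] [-0.03, -0.01, 0.18]
```

Call:
apply_moves --moves '[[[-0.0005,0.0005,0.0095,0,0,0.2,-1],[-0.0005,0.0005,0.0095,0,0,0.2,-1],[-0.0005,0.0005,0.0095,0,0,0,-1],[-0.0005,0.0005,0.0095,0,0,0,-1],[0,0,0.007,0,0,0,-1],[0,0,0,0,0,0,-1]]]'

```text
time: 3.45
eef_pos: [0.4716, 0.111, 0.1104]
tcp_rot: [0.755, 0.656, -0.001, -0.001]
contact_force: [-0.4, -0.3, 0.1]
opening: 0.999
```

```bash
python3 go.py .472 .111 .111 -8.5 0 1; python3 w.py wrist w2
python3 - <<'E'
import cv2
im=cv2.imread("pics/w2.png"); cv2.imwrite("pics/w2b.png",cv2.convertScaleAbs(im,alpha=1.6))
E
```

```text
t 3.45 tcp [0.4716 0.111  0.1104] F [-0.4 -0.3  0.1] op 0.999 q [ 0.02 -0.03  2.12  0.    1.06  0.16]
target z axis [ 0.  0. -1.] per row [0.0001, 0.0004, -0.0006] [-0.21, -0.0, 0.51]
t 3.45 tcp [0.4716 0.111  0.1104] F [-0.4 -0.3  0.1] op 0.999
tool axes xyz (cols)
 [[ 0.139  0.99  -0.004]
 [ 0.99  -0.139  0.001]
 [ 0.    -0.004 -1.   ]]
q [ 0.02 -0.03  2.12  0.    1.06  0.16]
```

View pics/w2b.png

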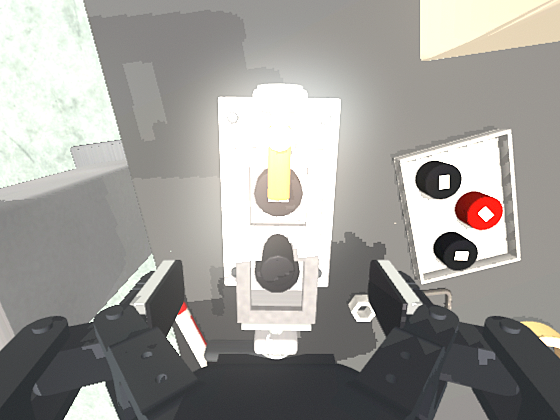

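Run:
```python
from h import *
c=np.load("cal_w2.npy",allow_pickle=True).item()
print(proj("wrist",(.472,.111,.139),c),plane("wrist",277,269,.139,c),plane("wrist",277,239,.105,c),plane("wrist",279,177,.107,c))
```

```text
[277.28079391 272.37911597] [0.47211425 0.1128056  0.139     ] [0.47230999 0.11443837 0.105     ] [0.47849362 0.15099621 0.107     ]
```

Knob is centred between the jaws (top at (277,270)); closing.

Call:
apply_moves --moves '[[[0.001,0.0004,0,0,0,0.3,1],[0,0,0,0,0,0,1],[0,0,0,0,0,0,1],[0,0,0,0,0,0,1],[0,0,0,0,0,0,1],[0,0,0,0,0,0,1],[0,0,0,0,0,0,1],[0,0,0,0,0,0,1]]]' --force 30

```text
time: 4.3
eef_pos: [0.4735, 0.1121, 0.113]
tcp_rot: [0.756, 0.654, 0.0, -0.0]
contact_force: [-0.3, 0.8, -0.1]
opening: 0.164
```

Call:
apply_moves --moves '[[[0,0,0,0,0,0,1],[0,0,0,0,0,0,1]]]'

```text
time: 4.5
eef_pos: [0.4735, 0.1121, 0.113]
tcp_rot: [0.756, 0.654, 0.0, -0.0]
contact_force: [-0.2, 0.2, -0.1]
opening: 0.164
```

Call:
apply_moves --moves '[[[0,0,-0.0015,0,0,0,1],[0,0,-0.0015,0,0,0,1],[0,0,-0.001,0,0,0,1]]]'

```text
time: 4.8
eef_pos: [0.4729, 0.1109, 0.115]
tcp_rot: [0.756, 0.654, -0.001, 0.0]
contact_force: [1.8, -1.8, -5.5]
opening: 0.165
```

Call:
apply_moves --moves '[[[0,0,-0.0015,0,0,0,1],[0,0,-0.002,0,0,0,1],[0,0,-0.002,0,0,0,1]]]'

```text
time: 5.1
eef_pos: [0.4719, 0.1089, 0.1182]
tcp_rot: [0.756, 0.655, -0.003, 0.002]
contact_force: [3.6, -4.8, -9.6]
opening: 0.163
```

Call:
apply_moves --moves '[[[0,0,-0.001,0,0,0,1],[0,0,-0.001,0,0,0,1],[0,0,-0.001,0,0,0,1]]]'

```text
time: 5.4
eef_pos: [0.4718, 0.1088, 0.1184]
tcp_rot: [0.756, 0.654, -0.003, 0.002]
contact_force: [5.3, -2.1, -12.5]
opening: 0.162
```

```bash
python3 w.py wrist w3
python3 - <<'E'
from h import *
c=np.load("cal_w3.npy",allow_pickle=True).item(); im=cv2.imread("pics/w3.png")
cv2.imwrite("pics/w3b.png",cv2.resize(cv2.convertScaleAbs(im[80:360,180:380],alpha=1.3),(428,600)))
E
```

```text
t 5.4 tcp [0.4718 0.1088 0.1184] F [  5.3  -2.1 -12.5] op 0.162
tool axes xyz (cols)
 [[ 0.144  0.99  -0.001]
 [ 0.99  -0.144 -0.006]
 [-0.006 -0.001 -1.   ]]
q [ 0.02 -0.04  2.11 -0.01  1.07  0.17]
```

View pics/w3b.png

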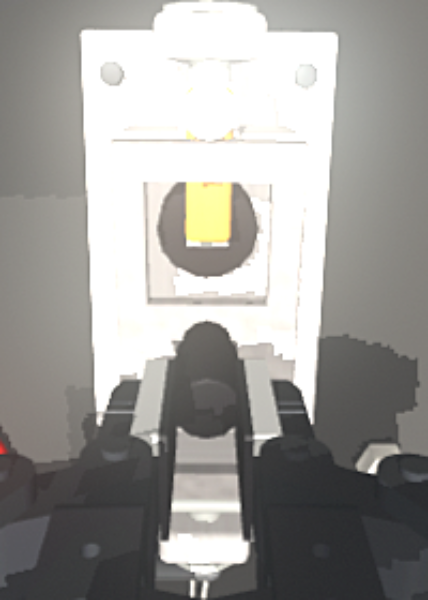

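The knob is held; lid's end is up against the bar, 12.5 N at 5.4 mm: the latch holds. Lowering and releasing.

Call:
apply_moves --moves '[[[0,0,0.0015,0,0,0,1],[0,0,0.002,0,0,0,1],[0.001,0,0.002,0,0,0,1],[0.001,0,0.0015,0,0,0,1],[0.001,0,0.001,0,0,0,1],[0,0,0,0,0,0,1]]]'

```text
time: 6.05
eef_pos: [0.4725, 0.1121, 0.1132]
tcp_rot: [0.756, 0.655, -0.003, 0.002]
contact_force: [-0.2, -2.0, -2.9]
opening: 0.159
```

Nearly at the shut height (0.113). Open fully and watch.

Call:
apply_moves --moves '[[[0,0,0.0005,0,0,0,1],[0,0,0,0,0,0,-1],[0,0,0,0,0,0,-1],[0,0,0,0,0,0,-1],[0,0,0,0,0,0,-1],[0,0,0,0,0,0,-1],[0,0,0,0,0,0,-1],[0,0,0,0,0,0,-1]]]'

```text
time: 6.85
eef_pos: [0.4743, 0.1141, 0.1151]
tcp_rot: [0.756, 0.654, 0.0, 0.001]
contact_force: [0.1, -0.0, -0.1]
opening: 1.003
```

Call:
apply_moves --moves '[[[0,0,-0.01,0,0,0,-1],[0,0,-0.02,0,0,0,-1],[0,0,-0.03,0,0,0,-1],[0,0,-0.02,0,0,0,-1],[0,0,0,0,0,0,-1]]]'

```text
time: 7.35
eef_pos: [0.4736, 0.1143, 0.1993]
tcp_rot: [0.756, 0.654, -0.001, 0.001]
contact_force: [1.1, 0.1, 0.3]
opening: 1.002
```

```bash
python3 - <<'E'
from h import *
im=ctrl.read_camera("side"); cv2.imwrite("pics/s2.png",im[:,:,::-1])
E
for t in 0 20; do python3 go.py .4102 .002 .15 -8.5 $t 10; done
```

```text
t 7.4 tcp [0.4729 0.1142 0.1978] F [ 0.4 -0.   0.2] op 1.003 q [ 0.03 -0.13  2.04 -0.    1.23  0.17]
target z axis [ 0.  0. -1.] per row [-0.012, -0.0046, 0.0048] [-0.01, 0.01, 0.02]
t 7.4 tcp [0.4729 0.1142 0.1978] F [ 0.4 -0.   0.2] op 1.003 q [ 0.03 -0.13  2.04 -0.    1.23  0.17]
target z axis [-0.34  0.05 -0.94] per row [-0.012, -0.0046, 0.0048] [1.99, 0.02, 0.02]
```

```bash
python3 go.py .430 -.0035 .145 -8.5 20 10
```

```text
t 7.4 tcp [0.4729 0.1142 0.1978] F [ 0.4 -0.   0.2] op 1.003 q [ 0.03 -0.13  2.04 -0.    1.23  0.17]
target z axis [-0.34  0.05 -0.94] per row [-0.0123, -0.0025, 0.0053] [1.99, 0.02, 0.02]
```

Call:
apply_moves --moves '[[[-0.0123,-0.0025,0.005,2,0,0,-1],[-0.0123,-0.0025,0.005,2,0,0,-1],[-0.0123,-0.0025,0.005,2,0,0,-1],[-0.0123,-0.0025,0.005,2,0,0,-1],[-0.0123,-0.0025,0.005,2,0,0,-1],[-0.0123,-0.0025,0.005,2,0,0,-1],[-0.0123,-0.0025,0.005,2,0,0,-1],[-0.0123,-0.0025,0.005,2,0,0,-1],[-0.0123,-0.0025,0.005,2,0,0,-1],[-0.0123,-0.0025,0.005,2,0,0,-1],[0,0,0,0,0,0,-1]]]'

```text
time: 8.5
eef_pos: [0.4138, -0.0143, 0.1435]
tcp_rot: [0.743, 0.64, -0.128, -0.148]
contact_force: [-0.1, 1.0, 0.0]
opening: 0.997
```

```bash
python3 go.py .4033 0 .067 -8.5 20 8; python3 w.py wrist w4
python3 - <<'E'
from h import *
im=cv2.imread("pics/w4.png"); b=cv2.imread("pics/s2.png")
c=np.load("cal_w4.npy",allow_pickle=True).item()
for p in [(.4098,-.001,.085),(.4102,.002,.091),(.472,.1125,.139)]: print(proj("wrist",p,c))
o=np.zeros((420,800,3),np.uint8); o[:,:560]=cv2.convertScaleAbs(im,alpha=1.5); o[:320,560:]=cv2.resize(b[240:360,200:290],(240,320)); cv2.imwrite("pics/w4b.png",o)
E
```

```text
t 8.5 tcp [ 0.4138 -0.0143  0.1435] F [-0.1  1.   0. ] op 0.997 q [-0.25  0.03  2.03 -0.04  1.47 -0.09]
target z axis [-0.34  0.05 -0.94] per row [0.0016, 0.0022, 0.0094] [-0.32, 0.01, 0.0]
t 8.5 tcp [ 0.4138 -0.0143  0.1435] F [-0.1  1.   0. ] op 0.997
tool axes xyz (cols)
 [[ 0.147  0.913 -0.38 ]
 [ 0.989 -0.136  0.055]
 [-0.002 -0.384 -0.923]]
q [-0.25  0.03  2.03 -0.04  1.47 -0.09]
[299.68229179 201.03085422]
[297.03688788 198.98261084]
[367.36666877 -38.14981059]
```

View pics/w4b.png

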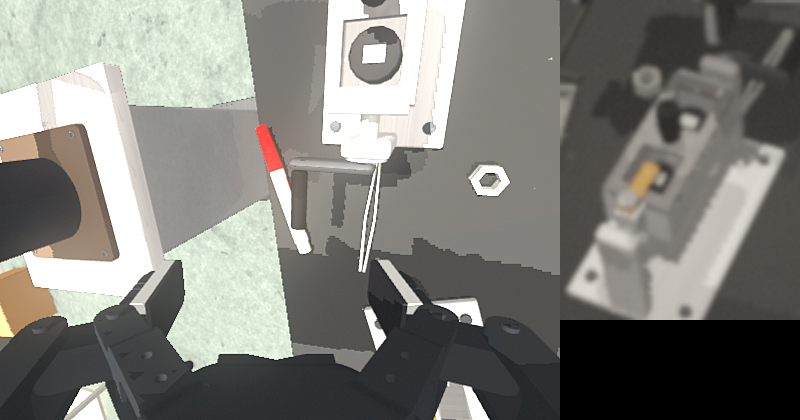

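Sleeve at (299,200) matches the prediction (299.7,201). Moving onto it.

Call:
apply_moves --moves '[[[0.006,0.009,0,-1.2,0,0,-1],[0.006,0.008,0,-1.2,0,0,-1],[0,0,0.01,0,0,0,-1],[0,0,0.01,0,0,0,-1],[0,0,0.01,0,0,0,-1],[0,0,0.01,0,0,0,-1]]]'

```text
time: 9.15
eef_pos: [0.4203, 0.0005, 0.0984]
tcp_rot: [0.745, 0.645, -0.112, -0.128]
contact_force: [1.2, 1.3, -0.4]
opening: 0.998
```

```bash
python3 go.py .4033 0 .067 -8.5 20 3
```

```text
t 9.15 tcp [0.4203 0.0005 0.0984] F [ 1.2  1.3 -0.4] op 0.998 q [-0.22  0.07  2.08 -0.03  1.34 -0.07]
target z axis [-0.34  0.05 -0.94] per row [-0.001, -0.0018, 0.0117] [0.14, 0.04, 0.08]
```

Call:
apply_moves --moves '[[[-0.001,-0.0018,0.011,0,0,0,-1],[-0.001,-0.0018,0.011,0,0,0,-1],[-0.001,-0.0018,0.01,0,0,0,-1],[0,0,0,0,0,0,-1]]]'

```text
time: 9.55
eef_pos: [0.3997, 0.0003, 0.0651]
tcp_rot: [0.745, 0.645, -0.113, -0.131]
contact_force: [-0.9, 0.3, -0.6]
opening: 1.002
```

```bash
python3 go.py .4033 0 .067 -8.5 20 1; python3 w.py wrist w5;  python3 - <<'E'
from h import *
im=cv2.imread("pics/w5.png"); cv2.imwrite("pics/w5b.png",cv2.convertScaleAbs(im,alpha=1.5))
c=np.load("cal_w5.npy",allow_pickle=True).item()
for p in [(.4098,-.001,.085),(.4102,.002,.091)]: print(proj("wrist",p,c))
E
```

```text
t 9.55 tcp [3.997e-01 3.000e-04 6.510e-02] F [-0.9  0.3 -0.6] op 1.002 q [-0.23  0.08  2.14 -0.03  1.27 -0.07]
target z axis [-0.34  0.05 -0.94] per row [0.0002, 0.0028, -0.0031] [0.09, 0.11, 0.23]
t 9.55 tcp [3.997e-01 3.000e-04 6.510e-02] F [-0.9  0.3 -0.6] op 1.002
tool axes xyz (cols)
 [[ 0.143  0.93  -0.337]
 [ 0.99  -0.135  0.048]
 [-0.    -0.341 -0.94 ]]
q [-0.23  0.08  2.14 -0.03  1.27 -0.07]
[282.29895675 266.16466289]
[278.2506143  265.88198694]
```

View pics/w5b.png

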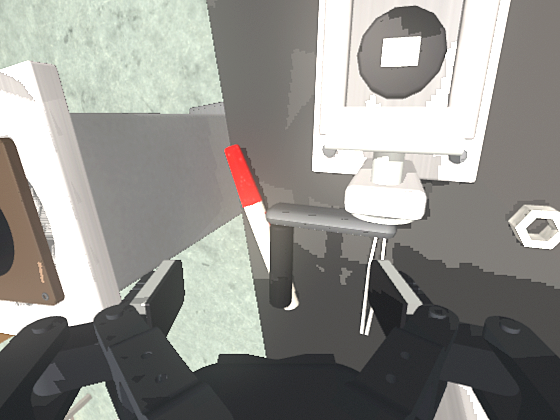

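Sleeve (282, 222–308) lies between the jaws. Closing.

Call:
apply_moves --moves '[[[0,0.0025,-0.002,0,0,0,1],[0,0,0,0,0,0,1],[0,0,0,0,0,0,1],[0,0,0,0,0,0,1],[0,0,0,0,0,0,1],[0,0,0,0,0,0,1],[0,0,0,0,0,0,1],[0,0,0,0,0,0,1],[0,0,0,0,0,0,1]]]' --force 30

```text
time: 10.5
eef_pos: [0.4067, -0.0011, 0.0692]
tcp_rot: [0.745, 0.645, -0.111, -0.128]
contact_force: [0.4, 0.1, -0.0]
opening: 0.002
```

```bash
cat > arc.py <<'E'
# arc.py thetas_deg n : world waypoint + per-row tool shift from the current pose; tilt schedule linear 20->0 over the half turn
import sys
from h import *
from scipy.spatial.transform import Rotation as R
s=ctrl.get_state(); M=R.from_quat(s["tcp_rot"]).as_matrix(); p=s["eef_pos"]; G=p-.019*M[:,2]
a=np.radians(-8.5); xc=np.array([np.cos(a),np.sin(a),0]); zc=np.array([0,0,1.])
A=np.load("axis.npy") if len(sys.argv)<4 else G+.045*xc
if len(sys.argv)>3: A[2]=.085; np.save("axis.npy",A)
th0=np.degrees(np.arctan2((G-A)@zc,-(G-A)@xc)); print("t",round(s["time"],2),"G",G.round(4),"A",A.round(4),"theta",th0.round(1),"r",np.linalg.norm([(G-A)@zc,(G-A)@xc]).round(4),"along",((G-A)@np.cross(zc,xc)).round(4),"F",np.round(s["contact_force"],1),"op",round(s["opening"],3))
th1=float(sys.argv[1]); n=int(sys.argv[2]); prev=p; Mi=M; yc=np.cross(zc,xc)
for i in range(1,n+1):
    t=np.radians(th0+(th1-th0)*i/n); tilt=np.radians(20*(1-t/np.pi))
    Z=-zc*np.cos(tilt)-xc*np.sin(tilt); Y=xc*np.cos(tilt)-zc*np.sin(tilt); T=np.column_stack([np.cross(Y,Z),Y,Z])
    q=A-.045*np.cos(t)*xc+.045*np.sin(t)*zc+.019*Z+yc*((G-A)@yc)
    print(np.round(Mi.T@(q-prev),4).tolist(),np.round(R.from_matrix(Mi.T@T).as_rotvec(degrees=True),2).tolist()); prev=q; Mi=T
E
python3 arc.py 40 8 init
```

```text
t 10.5 G [ 0.413  -0.002   0.0871] A [ 0.4575 -0.0087  0.085 ] theta 2.7 r 0.045 along -0.0 F [ 0.4  0.1 -0. ] op 0.002
[0.0, -0.0008, -0.0036] [-0.3, 0.14, 0.21]
[-0.0, -0.0004, -0.0036] [-0.52, -0.0, 0.0]
[0.0, -0.0001, -0.0037] [-0.52, 0.0, -0.0]
[-0.0, 0.0002, -0.0037] [-0.52, -0.0, -0.0]
[-0.0, 0.0006, -0.0036] [-0.52, -0.0, 0.0]
[0.0, 0.0009, -0.0036] [-0.52, 0.0, -0.0]
[-0.0, 0.0012, -0.0035] [-0.52, -0.0, -0.0]
[0.0, 0.0015, -0.0034] [-0.52, 0.0, 0.0]
```

The fingers shut on nothing (0.002). Looking.

```bash
python3 w.py wrist w6;  python3 - <<'E'
from h import *
im=cv2.imread("pics/w6.png"); s=ctrl.read_camera("scene")[:,:,::-1]; d=ctrl.read_camera("side")[:,:,::-1]
o=np.zeros((600,800,3),np.uint8); o[:300,:400]=cv2.resize(im[150:360,140:420],(400,300)); o[300:,:400]=cv2.resize(s[150:300,130:330],(400,300)); o[300:,400:]=cv2.resize(d[220:340,200:360],(400,300))
cv2.imwrite("pics/w6b.png",cv2.convertScaleAbs(o,alpha=1.6))
c=np.load("cal_w6.npy",allow_pickle=True).item()
for p in [(.4098,-.001,.085),(.4102,.002,.091)]: print(proj("wrist",p,c))
E
```

```text
t 10.5 tcp [ 0.4067 -0.0011  0.0692] F [ 0.4  0.1 -0. ] op 0.002
tool axes xyz (cols)
 [[ 0.144  0.933 -0.33 ]
 [ 0.99  -0.136  0.047]
 [-0.001 -0.333 -0.943]]
q [-0.23  0.09  2.12 -0.03  1.27 -0.07]
[272.01245575 259.92686343]
[267.79036527 259.4281079 ]
```

View pics/w6b.png

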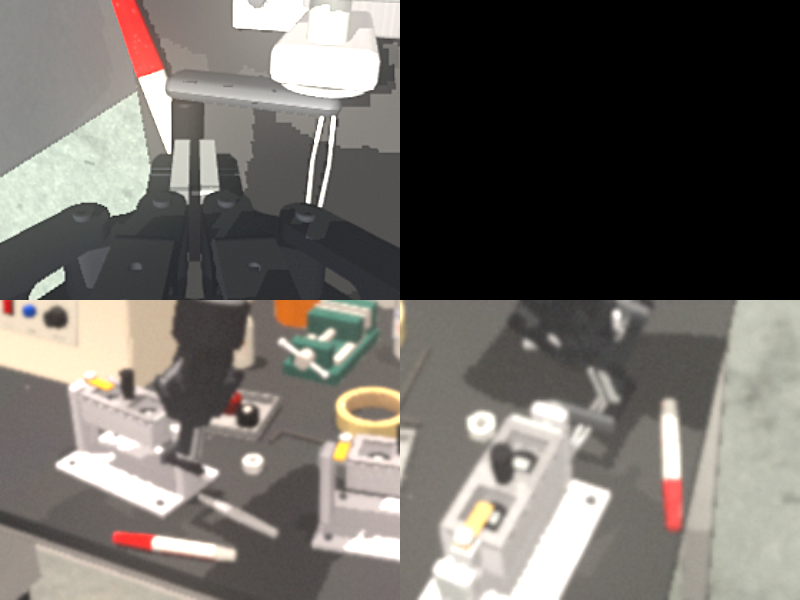

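Run:
```python
from h import *
from scipy.spatial.transform import Rotation as R
s=ctrl.get_state(); M=R.from_quat(s["tcp_rot"]).as_matrix(); p=s["eef_pos"]
c=np.load("cal_w6.npy",allow_pickle=True).item()
yc=np.array([.148,.989,0]); S=np.array([.4102,.002,.085])
for n in["wrist","scene","side"]:
    cc=c if n=="wrist" else None
    print(n,*[(k,proj(n,q,cc).round(0).tolist()) for k,q in dict(TCP=p,G=p-.019*M[:,2],B=p-.05*M[:,2],S0=S-.022*yc,S=S,S1=S+.022*yc).items()])
d=ctrl.read_camera("scene"); e=ctrl.read_camera("side")
g=cv2.cvtColor(d,cv2.COLOR_RGB2GRAY)[215:245:2,200:245:2]; print(g)
im=cv2.imread("pics/w6.png"); print(cv2.cvtColor(im,cv2.COLOR_BGR2GRAY)[200:300:4,244:310:3])
```

```text
wrist ('TCP', [277.0, 248.0]) ('G', [277.0, 264.0]) ('B', [277.0, 297.0]) ('S0', [272.0, 292.0]) ('S', [272.0, 255.0]) ('S1', [272.0, 214.0])
scene ('TCP', [222.0, 239.0]) ('G', [223.0, 230.0]) ('B', [226.0, 216.0]) ('S0', [229.0, 235.0]) ('S', [221.0, 231.0]) ('S1', [213.0, 228.0])
side ('TCP', [288.0, 266.0]) ('G', [286.0, 259.0]) ('B', [281.0, 248.0]) ('S0', [290.0, 254.0]) ('S', [286.0, 262.0]) ('S1', [282.0, 269.0])
[[131 132 129 116 109 108 102 107 155 168  70  38  41  60  91  73  79  81
   81  80  84  77  84]
 [130 131 130 114 107 108 105 104 117 119  52  41  40  67  94  77  70  77
   77  73  76  85  81]
 [130 131 129 115 106 107 105  98 115 101  50  44  44  79  94  80  73  77
   73  67  68  68  67]
 [137 128 129 118 109 105  88  75  87  70  44  42  44  89  88  82  71  70
   68  67  68  67  68]
 [147 138 138 122 159 141  82  77  69  54  47  44  48  95  82  79  68  69
   70  70  67  69  68]
 [144 143 143 138 201 178  90  63  53  55  49  45  54  97  76  82  69  71
   67  68  67  70  68]
 [144 137 123 121 123  91  62  52  49  84  97  69  77  97  77  80  69  69
   71  70  69  69  
[... 2406 characters left out ...]
7  49 122 129 128 129  82  48
   47  46  44  79]
 [ 82  76  75  74  75  78 130 129 130 139  47  46 121 128 128 128  91  47
   48  46  59  73]
 [ 84  55  54  54  53  98 130 129 129 138  44  46 121 127 128 127 119  38
   37  36  37  32]
 [ 46  52  52  53  51 118 124 124 125 114  40  40  71  95  93  93 100  36
   37  35  35  33]
 [ 46  51  51  49  46  39  52 129 131 120  67  74 171 232 225 137  33  42
   43  37  35  34]
 [ 50  49  49  50  49  49  49  47  35 120  42  41  93  58  43  42  44  41
   42  41  40  40]
 [ 49  60  69  66  58  43  46  46  45 103  41  41  94  40  42  40  50  64
   63  59  40  40]
 [ 47  46  45  46  45  46  45  45  44  39  40  40  38  43  42  40  41  39
   36  40  39  39]]
```

Run:
```python
from h import *
from scipy.spatial.transform import Rotation as R
s=ctrl.get_state(); M=R.from_quat(s["tcp_rot"]).as_matrix(); p=s["eef_pos"]
c=np.load("cal_w6.npy",allow_pickle=True).item(); T=np.array(c["cam_to_world"])
dep=lambda q:-(T[:3,:3].T@(np.array(q)-T[:3,3]))[2]
S=np.array([.4102,.002,.085]); yc=np.array([.148,.989,0])
print("cam in tool",(M.T@(T[:3,3]-p)).round(4)); 
for k,q in dict(TCP=p,S=S,S1=S+.018*yc).items(): print(k,dep(q).round(4),"12mm px",(313*.012/dep(q)).round(1))
# triangulate sleeve visible mid-section: wrist col centre of sleeve at v=232 (262..283 -> 272.5) vs. scene dark sleeve line
o,d=ray("wrist",272.5,236,c)
for t in np.arange(.14,.26,.01):
    q=o+d*t; print(round(t,2),q.round(4),proj("scene",q).round(1),proj("side",q).round(1))
e=cv2.cvtColor(ctrl.read_camera("side"),cv2.COLOR_RGB2GRAY); print(e[244:276:2,270:304:2])
o=cv2.imread("pics/w6.png")[190:310,200:360]; s1=ctrl.read_camera("scene")[:,:,::-1][195:255,190:270]; s2=ctrl.read_camera("side")[:,:,::-1][230:290,250:330]
m=np.vstack([cv2.resize(o,(800,300)) if 0 else cv2.copyMakeBorder(cv2.resize(o,(400,300),interpolation=cv2.INTER_CUBIC),0,0,0,400,0),np.hstack([cv2.resize(x,(400,300),interpolation=cv2.INTER_CUBIC) for x in(s1,s2)])])
cv2.imwrite("pics/z.png",cv2.convertScaleAbs(m,alpha=1.8))
```

```text
cam in tool [ 0.0729 -0.0003 -0.1646]
TCP 0.1784 12mm px 21.0
S 0.1622 12mm px 23.2
S1 0.1571 12mm px 23.9
0.14 [0.4194 0.0186 0.1023] [216.3 220.4] [280.  261.3]
0.15 [0.4157 0.0154 0.0936] [216.9 225.1] [282.2 263.3]
0.16 [0.412  0.0122 0.0849] [217.5 229.7] [284.4 265.3]
0.17 [0.4083 0.009  0.0761] [218.2 234.4] [286.6 267.2]
0.18 [0.4046 0.0058 0.0674] [218.8 239. ] [288.7 269.1]
0.19 [0.4009 0.0026 0.0587] [219.4 243.7] [290.8 271. ]
0.2 [ 0.3972 -0.0006  0.05  ] [220.1 248.3] [292.9 272.8]
0.21 [ 0.3935 -0.0038  0.0413] [220.7 252.9] [294.9 274.6]
0.22 [ 0.3898 -0.007   0.0325] [221.3 257.5] [296.9 276.4]
0.23 [ 0.3861 -0.0102  0.0238] [222.  262.1] [298.9 278.2]
0.24 [ 0.3824 -0.0134  0.0151] [222.6 266.8] [300.8 279.9]
0.25 [ 0.3787 -0.0166  0.0064] [223.2 271.4] [302.8 281.6]
[[ 47  50  40  42  43  45  46  48  45  44  50  50  52  50  51  51  52]
 [ 46  45  50  73  49  48  45  42  41  43  51  52  52  51  52  50  52]
 [ 46  45  69 114  73  86  62  43  37  40  49  48  51  54  50  52  49]
 [ 52  50  55  99  87 114 108  57  43  41  46  49  53  53  49  52  54]
 [ 51  51  53  76 103  94 122  79  47  44  40  38  49  54  50  50  52]
 [ 52  53  53  56 101  92 118 106  53  49  39  39  46  49  51  51  52]
 [ 53  51  54  50  83 105 106 120  69  44  38  42  49  50  52  51  53]
 [ 54  53  54  52  76 111  88 122 107  59  44  47  50  53  53  48  50]
 [ 53  54  53  60 105 112  94  92 100  59  44  51  53  53  51  52  50]
 [ 74  62  59  92 109 111  85  51  50  46  48  52  54  51  51  49  51]
 [ 89  89  89  92  90  97  55  47  43  43  53  50  51  53  53  47  53]
 [ 73  77  82  87  92  89  79  66  46  48  52  53  52  60  67  57  55]
 [ 66  69  69  72  78  82  88  87  55  53  50  52  54  69  74  74  68]
 [ 91 134  88  77  66  67  72  72  60  52  53  50  68  75  75  74  72]
 [142 134 137  88  58  58  63  65  54  54  56  67  74  74  75  74  75]
 [154 145 127  70  57  56  54  54  55  52  61  74  75  75  75  74  75]]
```

View pics/z.png

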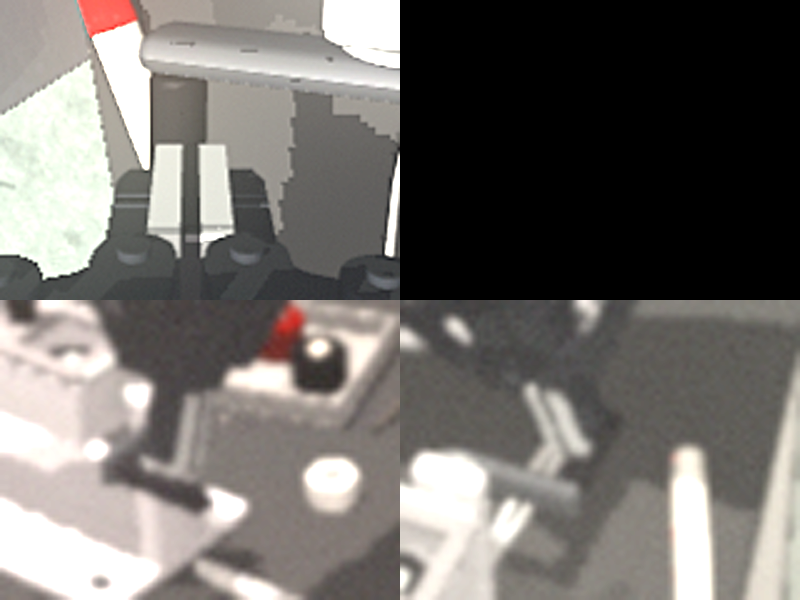

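Views agree that the finger tips end near the nominal grasp point (about 15 mm shorter than I assumed): they shut just above the sleeve, which hasn't moved. Re-opening and going 13–15 mm deeper.

Call:
apply_moves --moves '[[[0,0,-0.012,0,0,0,1],[0,0,-0.01,0,0,0,-1],[0,0,0,0,0,0,-1],[0,0,0,0,0,0,-1],[0,0,0,0,0,0,-1],[0,0,0,0,0,0,-1],[0,0,0,0,0,0,-1],[0,0,0,0,0,0,-1],[0,0,0,0,0,0,-1]]]'

```text
time: 11.8
eef_pos: [0.4148, -0.0023, 0.0921]
tcp_rot: [0.745, 0.645, -0.111, -0.127]
contact_force: [-0.5, -0.1, -0.4]
opening: 0.997
```

```bash
python3 go.py .400 .0005 .056 -8.5 20 4
```

```text
t 11.8 tcp [ 0.4148 -0.0023  0.0921] F [-0.5 -0.1 -0.4] op 0.997 q [-0.23  0.07  2.09 -0.03  1.32 -0.07]
target z axis [-0.34  0.05 -0.94] per row [0.0002, -0.0005, 0.0098] [0.14, 0.04, 0.05]
```

Call:
apply_moves --moves '[[[0,-0.0005,0.01,0.1,0,0,-1],[0,-0.0005,0.01,0.1,0,0,-1],[0,-0.0005,0.0095,0.1,0,0,-1],[0,-0.0005,0.0085,0,0,0,-1],[0,0,0,0,0,0,-1]]]'

```text
time: 12.3
eef_pos: [0.3976, 0.0003, 0.0528]
tcp_rot: [0.745, 0.644, -0.114, -0.131]
contact_force: [-0.9, 0.9, -1.3]
opening: 0.999
```

```bash
python3 go.py .400 .0005 .056 -8.5 20 1;python3 - <<'E'
from h import *
im=ctrl.read_camera("wrist"); print("S px",proj("wrist",(.4102,.002,.085))); g=cv2.cvtColor(im,cv2.COLOR_RGB2GRAY)
for v in (240,250,260,270): print(v,g[v,130:420:5])
E
```

```text
t 12.3 tcp [3.976e-01 3.000e-04 5.280e-02] F [-0.9  0.9 -1.3] op 0.999 q [-0.23  0.1   2.14 -0.03  1.24 -0.07]
target z axis [-0.34  0.05 -0.94] per row [0.0005, 0.0011, -0.0038] [0.05, 0.13, 0.21]
S px [277.14692828 271.20203511]
240 [ 93  94  93  92  92  92  93  92  93  95  96  98  98 101  89 148 148 154
 165 157 167 150 163 102 239 255 254  55  70  72  63  57  73  93  92  92
  92  90  86  88  92  94  96  97  99  95 131 138 145 139 136 132 130 120
  92  89  89  89]
250 [ 93  93  92  92  94  91  92  93  92  96  92 142 146 152 143 138 137 144
 157 158 150 168 147 100 100 255 255  52  67  65  61  55  64  65  94  90
  91  90  89  70  62  61  58  91  89  91  91  91  91 255  89 229  85  61
  57  57  51  89]
260 [ 93  93  93  92  93  91  93 122 124  50  19 142 146 156 158 157 150 144
 157 152 153 155 154  90  99  97 255  49  62  62  57  52  63  63  62  60
  61  59  52  56  58  60  59  90  90  90  90  89  92   3 127 103  55  57
  55  56  56  55]
270 [ 95  92  92  92  88 157 136 138  48  45  46 154 155 143 144 150 146 150
 149 154 155 158 150 162  97  96  84  46  60  58  54  47  60  61  60  58
  58  93  68  58  57  58  57  57  59  56  57  57  38  38  37 138 138 147
  52  55  56  55]
```

Call:
apply_moves --moves '[[[0,0,0,0,0,0,1],[0,0,0,0,0,0,1],[0,0,0,0,0,0,1],[0,0,0,0,0,0,1],[0,0,0,0,0,0,1],[0,0,0,0,0,0,1],[0,0,0,0,0,0,1],[0,0,0,0,0,0,1]]]' --force 30

```text
time: 13.15
eef_pos: [0.3986, -0.0001, 0.0549]
tcp_rot: [0.745, 0.644, -0.114, -0.13]
contact_force: [-1.2, -0.3, 0.8]
opening: 0.126
```

Sleeve is gripped (opening 0.126 ≈ 11 mm). Planning the arc.

```bash
sed -i 's/\.019\*M/.032*M/; s/\.019\*Z/.032*Z/' arc.py; python3 arc.py 45 9 init
```

```text
t 13.15 G [ 0.4094 -0.0016  0.085 ] A [ 0.4539 -0.0083  0.085 ] theta -0.0 r 0.045 along -0.0 F [-1.2 -0.3  0.8] op 0.126
[0.0001, -0.0009, -0.0037] [-0.45, 0.16, 0.18]
[0.0, -0.0005, -0.0038] [-0.56, -0.0, 0.0]
[-0.0, -0.0001, -0.0039] [-0.56, 0.0, -0.0]
[0.0, 0.0003, -0.0039] [-0.56, 0.0, 0.0]
[-0.0, 0.0006, -0.0039] [-0.56, -0.0, 0.0]
[-0.0, 0.001, -0.0039] [-0.56, -0.0, 0.0]
[0.0, 0.0014, -0.0038] [-0.56, 0.0, -0.0]
[-0.0, 0.0017, -0.0037] [-0.56, 0.0, 0.0]
[0.0, 0.0021, -0.0035] [-0.56, 0.0, -0.0]
```

Call:
apply_moves --moves '[[[0,-0.0009,-0.0037,-0.5,0,0,1],[0,-0.0005,-0.0038,-0.56,0,0,1],[0,-0.0001,-0.0039,-0.56,0,0,1],[0,0.0003,-0.0039,-0.56,0,0,1]]]'

```text
time: 13.55
eef_pos: [0.4019, -0.0006, 0.0684]
tcp_rot: [0.748, 0.646, -0.1, -0.115]
contact_force: [-0.1, -0.5, -4.1]
opening: 0.124
```

```bash
python3 arc.py 50 7
```

```text
t 13.55 G [ 0.4115 -0.0019  0.0989] A [ 0.4539 -0.0083  0.085 ] theta 18.0 r 0.0451 along 0.0 F [-0.1 -0.5 -4.1] op 0.124
[0.0001, 0.0003, -0.0036] [-0.06, 0.15, 0.17]
[-0.0, 0.0007, -0.0036] [-0.51, 0.0, 0.0]
[-0.0, 0.0011, -0.0035] [-0.51, 0.0, 0.0]
[0.0, 0.0014, -0.0034] [-0.51, -0.0, -0.0]
[-0.0, 0.0017, -0.0033] [-0.51, 0.0, 0.0]
[-0.0, 0.002, -0.0032] [-0.51, -0.0, -0.0]
[0.0, 0.0022, -0.003] [-0.51, 0.0, -0.0]
```

Call:
apply_moves --moves '[[[0,0.0003,-0.0037,-0.3,0,0,1],[0,0.0007,-0.0036,-0.5,0,0,1],[0,0.0011,-0.0035,-0.5,0,0,1],[0,0.0014,-0.0034,-0.5,0,0,1],[0,0.0017,-0.0033,-0.5,0,0,1],[0,0.002,-0.0032,-0.5,0,0,1],[0,0.0022,-0.003,-0.5,0,0,1]]]'

```text
time: 14.25
eef_pos: [0.4191, -0.0032, 0.0898]
tcp_rot: [0.751, 0.649, -0.079, -0.09]
contact_force: [1.4, -0.1, -6.6]
opening: 0.124
```

```bash
python3 arc.py 100 10
```

```text
t 14.25 G [ 0.4266 -0.0042  0.1209] A [ 0.4539 -0.0083  0.085 ] theta 52.4 r 0.0453 along -0.0 F [ 1.4 -0.1 -6.6] op 0.124
[0.0001, 0.0027, -0.0027] [-0.13, 0.16, 0.16]
[-0.0, 0.003, -0.0026] [-0.53, -0.0, 0.0]
[-0.0, 0.0032, -0.0023] [-0.53, 0.0, -0.0]
[0.0, 0.0034, -0.0021] [-0.53, -0.0, -0.0]
[-0.0, 0.0036, -0.0018] [-0.53, -0.0, 0.0]
[0.0, 0.0037, -0.0015] [-0.53, 0.0, -0.0]
[0.0, 0.0039, -0.0011] [-0.53, 0.0, 0.0]
[0.0, 0.0039, -0.0008] [-0.53, 0.0, 0.0]
[-0.0, 0.004, -0.0005] [-0.53, -0.0, -0.0]
[0.0, 0.004, -0.0001] [-0.53, -0.0, 0.0]
```

Call:
apply_moves --moves '[[[0,0.0028,-0.0024,-0.3,0,0,1],[0,0.003,-0.0024,-0.5,0,0,1],[0,0.0032,-0.0022,-0.5,0,0,1],[0,0.0034,-0.002,-0.5,0,0,1],[0,0.0036,-0.0017,-0.5,0,0,1],[0,0.0037,-0.0014,-0.5,0,0,1],[0,0.0039,-0.0011,-0.5,0,0,1],[0,0.0039,-0.0008,-0.5,0,0,1],[0,0.004,-0.0005,-0.5,0,0,1],[0,0.004,-0.0001,-0.5,0,0,1]]]'

```text
time: 15.25
eef_pos: [0.4557, -0.0089, 0.098]
tcp_rot: [0.754, 0.652, -0.054, -0.06]
contact_force: [-3.8, -0.8, -1.2]
opening: 0.126
```

```bash
python3 arc.py 148 10
```

```text
t 15.25 G [ 0.4608 -0.0096  0.1296] A [ 0.4539 -0.0083  0.085 ] theta 98.9 r 0.0451 along -0.0003 F [-3.8 -0.8 -1.2] op 0.126
[0.0001, 0.0043, 0.0002] [-0.86, 0.23, 0.24]
[0.0, 0.0041, 0.0005] [-0.55, 0.0, -0.0]
[-0.0, 0.0041, 0.0009] [-0.55, 0.0, -0.0]
[0.0, 0.004, 0.0012] [-0.55, -0.0, 0.0]
[0.0, 0.0038, 0.0016] [-0.55, 0.0, 0.0]
[-0.0, 0.0037, 0.0019] [-0.55, -0.0, 0.0]
[-0.0, 0.0035, 0.0022] [-0.55, 0.0, 0.0]
[-0.0, 0.0032, 0.0025] [-0.55, -0.0, -0.0]
[0.0, 0.003, 0.0028] [-0.55, 0.0, -0.0]
[-0.0, 0.0027, 0.003] [-0.55, 0.0, 0.0]
```

Call:
apply_moves --moves '[[[0,0.0043,0.0002,-0.8,0.2,0.2,1],[0,0.0041,0.0005,-0.55,0,0,1],[0,0.0041,0.0009,-0.55,0,0,1],[0,0.004,0.0012,-0.55,0,0,1],[0,0.0038,0.0016,-0.55,0,0,1],[0,0.0037,0.0019,-0.55,0,0,1],[0,0.0035,0.0022,-0.55,0,0,1],[0,0.0032,0.0025,-0.55,0,0,1],[0,0.003,0.0028,-0.55,0,0,1],[0,0.0027,0.003,-0.55,0,0,1]]]'

```text
time: 16.25
eef_pos: [0.4909, -0.0143, 0.0751]
tcp_rot: [0.757, 0.653, -0.02, -0.022]
contact_force: [-4.2, -0.4, 0.7]
opening: 0.119
```

```bash
python3 arc.py 182 8
```

```text
t 16.25 G [ 0.4928 -0.0145  0.107 ] A [ 0.4539 -0.0083  0.085 ] theta 150.8 r 0.0451 along -0.0004 F [-4.2 -0.4  0.7] op 0.119
[0.0, 0.0018, 0.0027] [-0.61, 0.03, 0.09]
[0.0, 0.0016, 0.0027] [-0.43, 0.0, -0.0]
[-0.0, 0.0014, 0.0028] [-0.43, 0.0, 0.0]
[0.0, 0.0012, 0.0029] [-0.43, -0.0, -0.0]
[-0.0, 0.0009, 0.003] [-0.43, -0.0, 0.0]
[-0.0, 0.0007, 0.003] [-0.43, 0.0, -0.0]
[-0.0, 0.0005, 0.0031] [-0.43, 0.0, -0.0]
[0.0, 0.0003, 0.0031] [-0.43, -0.0, -0.0]
```

Call:
apply_moves --moves '[[[0,0.0018,0.0028,-0.6,0,0,1],[0,0.0016,0.0029,-0.4,0,0,1],[0,0.0014,0.003,-0.4,0,0,1],[0,0.0012,0.003,-0.4,0,0,1],[0,0.0009,0.003,-0.4,0,0,1],[0,0.0007,0.003,-0.4,0,0,1],[0,0.0005,0.003,-0.4,0,0,1],[0,0.0002,0.003,-0.4,0,0,1]]]'

```text
time: 17.05
eef_pos: [0.4987, -0.0154, 0.0523]
tcp_rot: [0.757, 0.654, -0.0, -0.0]
contact_force: [-13.5, 0.7, 23.0]
opening: 0.124
```

```bash
python3 arc.py 190 3
```

```text
t 17.05 G [ 0.4988 -0.0154  0.0843] A [ 0.4539 -0.0083  0.085 ] theta -179.1 r 0.0454 along -0.0004 F [-13.5   0.7  23. ] op 0.124
[0.0002, -0.0847, 0.0333] [26.21, 0.05, 0.11]
[-0.0, -0.0205, -0.0749] [-13.67, -0.0, -0.0]
[0.0, 0.0787, 0.0337] [-13.67, 0.0, 0.0]
```

End stop reached (23 N up on the tool, angle ≈ 180°). Relax, open, and withdraw upward.

Call:
apply_moves --moves '[[[0,-0.0005,0,0,0,0,1],[0,0,0,0,0,0,1],[0,0,0,0,0,0,-1],[0,0,0,0,0,0,-1],[0,0,0,0,0,0,-1],[0,0,0,0,0,0,-1],[0,0,0,0,0,0,-1],[0,0,0,0,0,0,-1],[0,0,0,0,0,0,-1]]]'

```text
time: 17.95
eef_pos: [0.5065, -0.016, 0.0568]
tcp_rot: [0.757, 0.653, 0.007, 0.007]
contact_force: [0.6, 0.0, -0.7]
opening: 1.005
```

Call:
apply_moves --moves '[[[0,-0.005,-0.01,0,0,0,-1],[0,0,-0.02,0,0,0,-1],[0,0,-0.03,0,0,0,-1],[0,0,-0.04,0,0,0,-1],[0,0,-0.04,0,0,0,-1],[0,0,0,0,0,0,-1],[0,0,0,0,0,0,-1],[0,0,0,0,0,0,-1]]]'

```text
time: 18.75
eef_pos: [0.4952, -0.0142, 0.2039]
tcp_rot: [0.757, 0.653, 0.007, 0.007]
contact_force: [-0.3, -0.2, 0.1]
opening: 0.999
```

```bash
python3 go.py .5 -.01 .2 -8.5 0 1
python3 - <<'E'
from h import *
w=ctrl.read_camera("wrist")[:,:,::-1]; a=ctrl.read_camera("scene")[:,:,::-1][160:310,130:390]; b=ctrl.read_camera("side")[:,:,::-1][150:370,180:330]
o=np.zeros((600,800,3),np.uint8); o[:300,:400]=cv2.resize(w,(400,300)); o[300:,:400]=cv2.resize(a,(400,300)); o[:586,400:]=cv2.resize(b,(400,586))
cv2.imwrite("pics/end.png",cv2.convertScaleAbs(o,alpha=1.4))
E
```

```text
t 18.75 tcp [ 0.4952 -0.0142  0.2039] F [-0.3 -0.2  0.1] op 0.999 q [-0.24 -0.13  2.03  0.    1.22 -0.09]
target z axis [ 0.  0. -1.] per row [0.0048, 0.0041, 0.004] [1.09, -0.1, 0.03]
```

View pics/end.png

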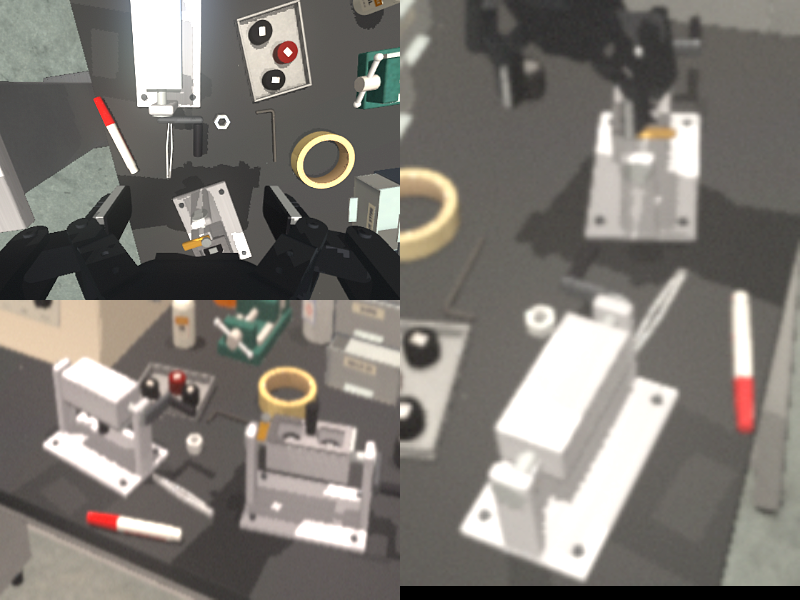

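The latched cassette is upside down: its plain bottom faces up, and its crank is on the far side, in wrist view at (200,130). The spare is unchanged, and the gripper is clear with zero force. Handing in.

```bash
python3 -c "
from plant import ctrl
print(ctrl.sign_off())"
```

```text
the job is handed in; nothing more can be done
None
```

I checked the lid on the latched cassette, turned that cassette upside down by its crank, let go and handed the job in at about 19 s of the 51 s allowed.

- **Lid check:** I pulled the knob up about 5.4 mm and it stopped firmly at 12.5 N, so the latch holds. I lowered it to its starting height and released it. A later picture showed it shut and the cassette still upright.
- **Failed grasp:** My first grip on the crank shut on nothing, just above the sleeve. The finger tips reached about 15 mm less far than I had assumed. The crank hadn't moved, so I went deeper and gripped it properly.
- **Turn:** I followed the half circle at 4–7 N until the tool met the end stop (23 N, about 180° by the tool position), then opened the fingers and withdrew upward.
- **Last checks:** The final pictures show the cassette bottom up with its crank on the far side. The other cassette looks unmoved, with its latch still open. Contact force was about zero with the gripper clear.
- **Not measured:** I judged the shut lid after turning only from the end stop and the pictures. I also did not measure the other knob's position again at the end.

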